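# Start the heating plate under the reaction vessel

### The job

Start the heating plate that carries the steel reaction vessel: press the long bar-shaped key all the way down for a moment to choose the heating programme and let it come up again, then press the large round key all the way down for a moment to start, and let it come up. Do not press the square key or the small round key.

Things in the scene. Friction and masses are not known exactly. Their poses are not given: they have to be found in the camera images.
- bar_top (a point): centre of the top of the long bar-shaped key, 18 x 50 mm, its length across the heater: light grey cap in a black 56 x 66 mm bezel, on the cream heater. Top at rest 90 mm above the bench, 12 mm above its bezel. Springs 8 mm straight down (1.2 N to start, 4 N at the stop) and back up; this point moves with it. Programme key. z up, x from the heater's front to its back.
- round_top (a point): centre of the top of the large round key, 40 mm across: light grey cap in a black 56 x 66 mm bezel, on the cream heater. Top at rest 90 mm above the bench, 12 mm above its bezel. Springs 8 mm straight down (1.2 N to start, 4 N at the stop) and back up; this point moves with it. Start key. The four keys form a 2 x 2 block, 80 by 90 mm apart, in any arrangement.
- square_top (a point): centre of the top of the square key, 30 x 30 mm: light grey cap in a black 56 x 66 mm bezel, on the cream heater. Top at rest 90 mm above the bench, 12 mm above its bezel. Springs 8 mm straight down (1.2 N to start, 4 N at the stop) and back up; this point moves with it. Not to be pressed. Behind the keys stands a steel vessel, 150 mm high, over 110 mm from key centres.
- small_top (a point): centre of the top of the small round key, 20 mm across: light grey cap in a black 56 x 66 mm bezel, on the cream heater. Top at rest 90 mm above the bench, 12 mm above its bezel. Springs 8 mm straight down (1.2 N to start, 4 N at the stop) and back up; this point moves with it. Not to be pressed.

How it is judged:
By the outcome, as a careful person would: the job done as asked, in the order asked, and still so for the second after the job is handed in, with the robot touching nothing.
It also fails if it takes over 29 s, if anything falls off the work surface, if the arm or the gripper's body presses on something with over 40 N, if the wrist force passes 120 N, or if a joint passes its speed limit or range.

### The arm

A 7-joint arm with a two-finger parallel gripper is mounted at the origin on the work surface. World frame = base frame: x ahead of the robot, y to its left, z up, the work surface at z = 0. Lengths are in m, angles in rad, forces in N, time in s.
With the tool pointing down it reaches from about 0.425 to 0.925 m from the base axis. Payload 6.8 kg.
Tool frame: the origin (TCP) lies between the finger pads; the fingertips stand 14 mm ahead of it and the grasp point (between the pads) lies 5 mm behind it; z points along the fingers, y is the line along which they close (so a half turn about z gives the same grasp; the last joint's range is limited). The gripper opens to 85 mm and grips with 20 to 120 N. Pads are 22 mm wide; open, the fingers measure 114 mm over their backs; the gripper's body (76 mm by 85 mm) begins 54 mm behind the grasp point. The pads swing forward as they close: fully open they stand 13 mm farther back than shut.
Start: joints at [1.052, 0.477, 0.022, 1.555, -0.011, 1.109, -0.083], TCP at [0.27, -0.619, 0.245] pointing down, gripper open.
Joint ranges: [-2.96, 2.96], [-0.34, 2.1], [-1.41, 1.46], [0.24, 2.44], [-1.37, 4.51], [0.17, 1.92], [-2.96, 2.96]. Speed limits (rad/s): [2.39, 2.39, 3.14, 3.14, 3.14, 3.14, 3.14].

### API

Orientations are given as a rotation vector (axis times angle).
In Python, from bench import r, eyes, ticket gives the robot as it stands. The module is installed in compiled form; this text tells all that it offers.
- The arm moves only by the tool arm_command, never from a script. Its argument "plan" is text: rows parted by semicolons, each of 4 numbers parted by spaces: the shift along the tool's x, y, z in m, then the turn about the tool's z in degrees. In form: tx ty tz yaw; .... A call has 1 to 20 rows; each row shifts and turns the commanded pose from where the row before left it, along the tool's axes as they then stand; what a row does not reach is not made up. A row lasts 1/8 s, in which the tool goes at most 62.5 mm and 10.7 degrees, less where a joint would pass 70% of its speed; a pose out of reach is approached as far as the arm can. A call is refused whole if a number of a shift passes 0.0625 or a number of a turn 10.7, either way. A call with a gripper value outside its range is refused whole. "hand" is the closure, from -1 (fully open) to 1 (shut), set as the call begins (left out, the last holds). The fingers move at their own pace and stop on an object; "grip_force" is the grip in N (left out, the last holds). Time passes only in rows, so rows that do not move let the fingers close. It gives the time, the measured TCP pose, the force, the opening and the grip force at its end, in the units of the state.
- r.get_obs(): the state, without advancing time (a new reading comes with each control period).
- eyes.grab_frame(name): name is "scene" or "top"; returns (picture, depth): 420x560x3 uint8, red, green, blue; 420x560 float32, m along the optical axis (not along the pixel's ray), 0 where there is no reading.
- eyes.calibration(name): a dict with "fov_y" (degrees; the focal length in pixels is half the picture's height over the tangent of half this angle, whatever the lens; pixels are square), "cx", "cy" (the principal point, pixels), "origin" and "attitude" of the camera in the world. Camera axes: x right, y up, looking along -z (the intrinsics and any distortion apply to the point x, -y, -z); pixel columns grow to the right and rows downward; lengths in m; the calibration is good to about 2 mm. A picture is of the moment at which its call begins. calibration takes no time and is no camera call.
- ticket.hand_in(): hands the job in; it is judged then, once.
The state is a dict: "clock": time; "joints": joint angles; "qvel": joint speeds; "tau": joint torques, N m; "tcp_pos": TCP position; "orientation": TCP orientation; "contact_force": force on the tool from outside, world axes, zero at the start; "moment": the same for the moment, N m; "grip_width": finger opening in m; "gripper_force": force on a finger pad.
Only numpy, scipy, OpenCV 4.12 (cv2) and the standard library are available. Lean on these libraries where they do the work, as an engineer would, in place of code of your own. Each camera call takes 0.05 s, during which the arm holds its last target. There are 200 camera calls.

## Working session

There is one attempt and no reset: what is moved stays moved. The work goes in short steps, Python scripts to look and compute and a tool call to move; the robot and the scene stay as the last step left them, time stands still between calls to the robot, and variables do not carry over. Pictures are saved under pics/ and viewed, at most 10 in all, crops included, and the job is handed in when it is done.

Besides the shell and the picture viewer there is one more tool, called by a JSON object that holds its "name" and its "arguments". arm_command: Moves the arm, as the interface text tells. Its arguments: {"type":"object","properties":{"plan":{"type":"string"},"hand":{"type":"number"},"grip_force":{"type":"number"}},"required":["plan"]}

```bash
mkdir -p pics; python3 - <<'E'
from bench import r,eyes
import cv2,numpy as np
o=r.get_obs();print({k:np.round(v,4) for k,v in o.items()})
for n in("scene","top"):
    p,d=eyes.grab_frame(n);print(n,eyes.calibration(n))
    cv2.imwrite(f"pics/{n}0.png",p[:,:,::-1]);np.savez(f"{n}0.npz",p=p,d=d)
E
```

```text
{'clock': np.float64(0.0), 'joints': array([ 1.0519,  0.4778,  0.0223,  1.5565, -0.0115,  1.1093, -0.0831]), 'qvel': array([ 0.0009, -0.0008, -0.0009,  0.0004, -0.0008,  0.0002,  0.0011]), 'tau': array([-1.10000e-03, -5.96448e+01,  1.60810e+00, -2.81202e+01,
        1.27000e-02,  9.30000e-03, -0.00000e+00]), 'tcp_pos': array([ 0.2693, -0.6183,  0.2443]), 'orientation': array([-3.0738e+00, -6.4040e-01,  8.0000e-04]), 'contact_force': array([-0.0693,  0.6896, -0.0151]), 'moment': array([-0.0678, -0.0037, -0.0141]), 'gripper_force': np.float64(0.0), 'grip_width': np.float64(0.0857)}
scene {'fov_y': 42.817718485391296, 'cx': 282.54493399339896, 'cy': 213.4664742052137, 'origin': array([ 0.81549459, -0.37200671,  0.65367777]), 'attitude': array([0.74737809, 0.19897068, 0.48632845])}
top {'fov_y': 42.77146932701411, 'cx': 280.1464115742749, 'cy': 216.724962282946, 'origin': array([0.4778225 , 0.05254685, 0.7562444 ]), 'attitude': array([ 0.12543664, -0.1123606 , -1.58680356])}
```

View pics/scene0.png

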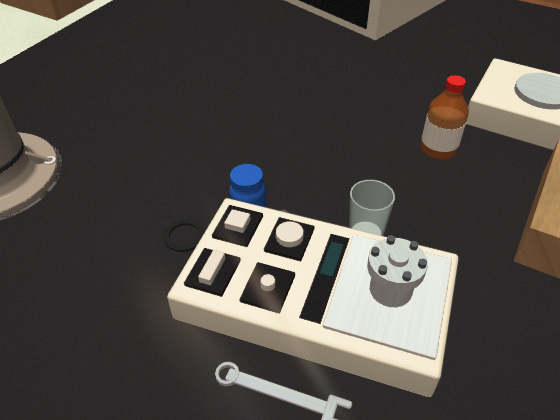

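View pics/top0.png

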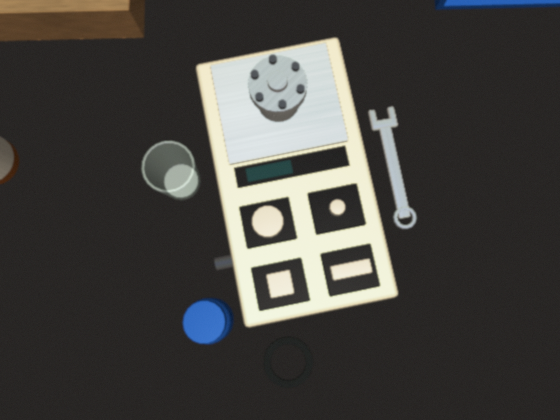

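The scene view shows the bar key at (211,267), large round key at (290,233), square key at (237,222) and small key at (267,283). In the top view they are at (351,270), (267,221), (281,284) and (338,207). The vessel stands beyond them, with a bottle and a beaker beside the heater.

```bash
cat >h.py <<'E'
import numpy as np,cv2
from scipy.spatial.transform import Rotation as R
from bench import eyes
def ray(n,u,v):
    c=eyes.calibration(n);f=210/np.tan(np.radians(c["fov_y"]/2))
    A=R.from_rotvec(c["attitude"]).as_matrix()
    return np.array(c["origin"]),A@np.array([(u-c["cx"])/f,-(v-c["cy"])/f,-1])
def onz(n,u,v,z=.09):
    o,d=ray(n,u,v);return o+d*(z-o[2])/d[2]
def blob(p,u,v):
    g=cv2.cvtColor(p,cv2.COLOR_RGB2GRAY)
    _,m=cv2.threshold(g,110,255,0)
    _,L,S,C=cv2.connectedComponentsWithStats(m)
    i=L[v,u];return C[i],S[i,4],cv2.minAreaRect(np.argwhere(L==i)[:,::-1].astype(np.float32))
E
python3 - <<'E'
from h import *
P={"scene":dict(bar=(212,265),round=(290,232),square=(237,220),small=(267,282)),"top":dict(bar=(351,270),round=(267,221),square=(281,284),small=(338,207))}
for n in P:
    D=np.load(n+"0.npz")
    for k,(u,v) in P[n].items():
        c,a,rc=blob(D["p"],u,v);d=D["d"][int(c[1]),int(c[0])]
        o,dr=ray(n,*c)
        print(n,k,c.round(1),a,np.round(rc[1],1),round(rc[2]),"z.09",onz(n,*c).round(4),"depth",(o+dr*d).round(4))
E
```

```text
scene bar [333.1 299.7] 28319 [284.7 192. ] 17 z.09 [ 0.6782 -0.0015  0.09  ] depth [0.6754 0.0062 0.0783]
scene round [288.8 233.4] 561 [25. 26.] 90 z.09 [0.5751 0.0694 0.09  ] depth [0.5746 0.0703 0.0888]
scene square [236.2 220.2] 388 [22.1 20.2] 16 z.09 [0.4965 0.0546 0.09  ] depth [0.4967 0.0544 0.0903]
scene small [267.  281.9] 201 [16. 14.] 90 z.09 [ 0.5912 -0.0184  0.09  ] depth [ 0.5911 -0.0182  0.0898]
top bar [350.8 269.1] 621 [15.2 41. ] 78 z.09 [ 0.512  -0.0291  0.09  ] depth [ 0.512  -0.029   0.0902]
top round [267.2 220.8] 811 [31. 31.] 90 z.09 [0.5744 0.0735 0.09  ] depth [0.5745 0.0735 0.0891]
top square [279.7 283.6] 619 [25.1 24.7] 79 z.09 [0.4959 0.0592 0.09  ] depth [0.4959 0.0592 0.0886]
top small [337.  206.7] 207 [15. 16.] 90 z.09 [ 0.5906 -0.0147  0.09  ] depth [ 0.5905 -0.0147  0.0904]
```

{"name": "arm_command", "arguments": {"plan": "0 0 0 6.6; 0 0 0 6.6; 0 0 0 0", "hand": 1}}

```text
clock: 0.48
tcp_pos: [0.2695, -0.6185, 0.2448]
orientation: [-3.128, -0.285, 0.001]
contact_force: [0.3, -0.2, -0.2]
grip_width: 0.0322
gripper_force: 0.0
```

```bash
cat >go.py <<'E'
import sys
from h import *
from bench import r
T=dict(bar=(.512,-.0285),round=(.5745,.073))
o=r.get_obs();M=R.from_rotvec(o["orientation"]).as_matrix();p=np.array(o["tcp_pos"])
z=float(sys.argv[2]) # wanted TCP height
s=M.T@(np.r_[T[sys.argv[1]],z]-p)
print(o["clock"],p.round(4),"tool x",M[:,0].round(3),"z",M[:,2].round(3),"shift",s.round(4),np.linalg.norm(s).round(3),"F",np.round(o["contact_force"],2),o["grip_width"])
E
python3 go.py bar .18
```

```text
0.475 [ 0.2695 -0.6185  0.2448] tool x [ 0.984  0.181 -0.   ] z [-0.001  0.001 -1.   ] shift [ 0.3451 -0.5365  0.0651] 0.641 F [ 0.34 -0.19 -0.22] 0.03215049961953454
```

{"name": "arm_command", "arguments": {"plan": ".023 -.0358 0 0;.023 -.0358 0 0;.023 -.0358 0 0;.023 -.0358 0 0;.023 -.0358 0 0;.023 -.0358 0 0;.023 -.0358 .005 0;.023 -.0358 .005 0;.023 -.0358 .005 0;.023 -.0358 .01 0;.023 -.0358 .01 0;.023 -.0358 .01 0;.023 -.0358 .01 0;.023 -.0358 .01 0;.023 -.0358 0 0;0 0 0 0;0 0 0 0"}}

```text
clock: 2.6
tcp_pos: [0.5123, -0.0293, 0.1801]
orientation: [3.128, 0.285, -0.001]
contact_force: [-0.4, -0.2, 0.1]
grip_width: -0.0003
gripper_force: 0.0
```

```bash
python3 go.py bar .12; python3 - <<'E'
from h import *
p,d=eyes.grab_frame("scene");q,d=eyes.grab_frame("top")
cv2.imwrite("pics/a1.png",np.hstack([p[130:370,120:440],q[130:370,180:500]])[:,:,::-1])
E
```

```text
2.6 [ 0.5123 -0.0293  0.1801] tool x [ 0.984  0.181 -0.001] z [-0.001 -0.001 -1.   ] shift [-0.0001 -0.0009  0.0601] 0.06 F [-0.35 -0.23  0.11] -0.00026215602062533167
```

View pics/a1.png

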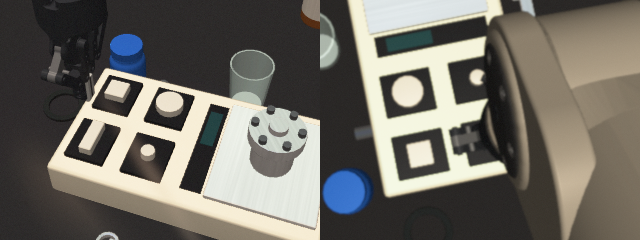

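The scene crop shows the fingertip at about full-frame (210,230), above the bar key. In the top crop, something of the gripper shows at about (325,267), left of the bar. I'll check it by projection.

```bash
python3 - <<'E'
from h import *
def proj(n,X):
    c=eyes.calibration(n);f=210/np.tan(np.radians(c["fov_y"]/2))
    x=R.from_rotvec(c["attitude"]).as_matrix().T@(np.array(X)-c["origin"])
    return np.round([c["cx"]+f*x[0]/-x[2],c["cy"]-f*x[1]/-x[2]])
for z in(.166,.18,.21,.24):
    for n in("scene","top"):print(z,n,proj(n,(.5123,-.0293,z)))
p,d=eyes.grab_frame("scene");q,e=eyes.grab_frame("top")
a=cv2.resize(p[150:300,150:290],None,fx=2.8,fy=2.8);b=cv2.resize(q[200:350,260:400],None,fx=2.8,fy=2.8)
cv2.imwrite("pics/a2.png",np.hstack([a,b])[:,:,::-1])
E
```

```text
0.166 scene [206. 226.]
0.166 top [359. 265.]
0.18 scene [205. 218.]
0.18 top [361. 264.]
0.21 scene [202. 201.]
0.21 top [365. 262.]
0.24 scene [199. 182.]
0.24 top [370. 260.]
```

View pics/a2.png

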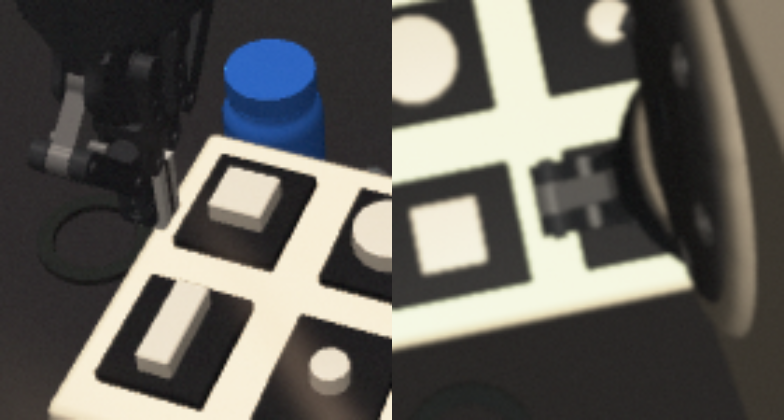

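The fingertip in the scene view is at about (208,230), and the prediction was (206,226). So the tool is over the bar, and the part in the top view is the knuckle. I'll descend.

{"name": "arm_command", "arguments": {"plan": "0 -.001 .03 0;0 0 .03 0;0 0 .008 0;0 0 .004 0;0 0 .003 0;0 0 .003 0;0 0 .003 0;0 0 .002 0;0 0 0 0;0 0 0 0"}}

```text
clock: 4.05
tcp_pos: [0.5131, -0.0277, 0.0977]
orientation: [3.129, 0.283, 0.002]
contact_force: [1.7, -0.2, 3.9]
grip_width: -0.0
gripper_force: 1.6
```

{"name": "arm_command", "arguments": {"plan": "0 0 .002 0;0 0 .002 0;0 0 0 0"}}

```text
clock: 4.42
tcp_pos: [0.5132, -0.0278, 0.0956]
orientation: [3.128, 0.282, 0.002]
contact_force: [-5.6, -1.2, 27.6]
grip_width: -0.0002
gripper_force: 13.8
```

{"name": "arm_command", "arguments": {"plan": "0 0 -.004 0;0 0 -.01 0;0 0 -.03 0;0 0 -.04 0;0 0 0 0;.02 -.022 0 0;.02 -.022 0 0;.02 -.022 0 0;.02 -.0225 0 0;0 0 0 0;0 0 0 0"}}

```text
clock: 5.8
tcp_pos: [0.5741, 0.0729, 0.1762]
orientation: [3.128, 0.282, -0.004]
contact_force: [-0.1, -0.2, 0.1]
grip_width: 0.0003
gripper_force: 0.0
```

```bash
python3 go.py round .106;python3 - <<'E'
from h import *
p,d=eyes.grab_frame("scene")
cv2.imwrite("pics/a3.png",cv2.resize(p[150:330,150:390],None,fx=2.5,fy=2.5)[:,:,::-1])
E
```

```text
5.8 [0.5741 0.0729 0.1762] tool x [ 0.984  0.179 -0.003] z [-0.003 -0.001 -1.   ] shift [ 0.0007 -0.0001  0.0702] 0.07 F [-0.07 -0.18  0.15] 0.00033265456940757013
```

View pics/a3.png

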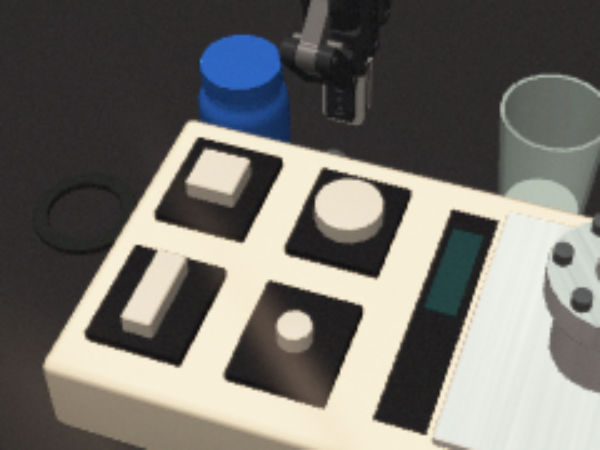

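The bar key is back up, and the fingertip hangs at crop (345,120) directly above the large round key at (350,205). The beaker and bottle are clear.

{"name": "arm_command", "arguments": {"plan": ".0005 0 .03 0;0 0 .03 0;0 0 .008 0;0 0 .003 0;0 0 .003 0;0 0 .003 0;0 0 .002 0;0 0 .002 0;0 0 .001 0;0 0 0 0"}}

```text
clock: 7.1
tcp_pos: [0.5765, 0.0738, 0.0961]
orientation: [3.129, 0.283, 0.002]
contact_force: [-0.3, -0.6, 7.7]
grip_width: -0.0002
gripper_force: 3.6
```

{"name": "arm_command", "arguments": {"plan": "0 0 .0015 0;0 0 0 0"}}

```text
clock: 7.35
tcp_pos: [0.5765, 0.0738, 0.0958]
orientation: [3.128, 0.282, 0.003]
contact_force: [-4.1, -2.8, 17.8]
grip_width: -0.0
gripper_force: 9.1
```

{"name": "arm_command", "arguments": {"plan": "0 0 -.004 0;0 0 -.01 0;0 0 -.03 0;0 0 -.04 0;0 0 -.04 0;0 0 0 0;0 0 0 0;0 0 0 0"}}

```text
clock: 8.35
tcp_pos: [0.5747, 0.0737, 0.2163]
orientation: [3.129, 0.283, -0.005]
contact_force: [-0.1, -0.4, -0.5]
grip_width: -0.0004
gripper_force: 0.0
```

```bash
python3 - <<'E'
from h import *
p,d=eyes.grab_frame("scene")
cv2.imwrite("pics/a4.png",cv2.resize(p[150:330,150:390],None,fx=2.5,fy=2.5)[:,:,::-1])
E
```

```text
(no output)
```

View pics/a4.png

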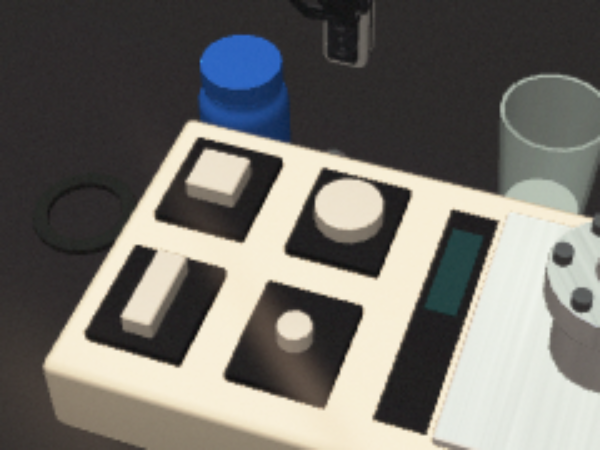

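All four keys are up, including the round one at (350,210), and the gripper is clear at (345,50).

```bash
python3 -c "
from bench import ticket
print(ticket.hand_in())"
```

```text
the job is handed in; nothing more can be done
None
```

I pressed the bar key and then the large round key down to their stops, and both came back up; the square and small round keys were not touched, and the job is handed in (no verdict was returned).

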